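Close and lock the twist-lock cutter pod

TASK

Put the slim aluminium cutter canister fully home into the slanted pod base in the cradle, then set the grey cap over it, fully down on the base's shoulder, and twist it clockwise until its grip bar lines up with the two ears of the base. Then roll the small thumbwheel at the cradle's side with a fingertip, its top going away from the robot, as far as it goes, so that the steel keeper slides over the cap's rim. Leave the wide canister, the wooden reel, the bottle and the wood offcut standing where they are.

Things in the scene. Friction and masses are not known exactly. Their poses are not given: they have to be found in the camera images.
- pod_base: Pod base fixed in a white cradle. Its z (the pod's axis) leans 30 deg from vertical to the cradle's front, which faces the robot within 22 deg. Origin: axis, on the flat shoulder (84 mm across) where the cap's mouth rests, 75 mm over the bench. A neck 46 mm wide rises 20 mm. Two ears on the shoulder's edge at base +x and -x. A keeper guide block on base +y, 44 to 75 mm out, up to 26 mm over the shoulder.
- base_lug (a point): On the base's +x bayonet lug, 26 mm from the axis, 12 mm above the shoulder. Like lugs at base +x and -x stand out of the neck: each 50 deg wide, out to 29 mm from the axis, 9 to 15 mm above the shoulder. Under each lug's clockwise end a stop ends the cap's turn 5 deg past the locked place.
- socket_floor (a point): Centre of the base's round socket floor, on the pod's axis, 20 mm below the shoulder; socket 38 mm wide, 40 mm deep from the neck's rim. Axes as the base's.
- canister_center (a point): Centre of the slim round aluminium canister (on its axis, 35 mm up): 70 mm tall, body 34 mm wide and 43 mm high, then a lid 30 mm wide and 27 mm high to grip. 85 to 170 g. Starts upright on the bench, z up. Fully home in the socket this point is 15 mm above the shoulder, and the lid stands out of the neck, its top 50 mm above the shoulder.
- cap_bar (a point): On the cap's axis, 72 mm above its mouth, in its grip bar: 50 mm long along cap x, 16 mm wide along y, from 59 to 84 mm above the mouth. The cap, a hollow grey shell of 105 to 170 g, stands mouth down on the bench, z up: 68 mm wide, its lowest 18 mm 80 mm wide, 59 mm high without bar. Inside 61 mm wide, ceiling 54 mm up. Half a turn makes no difference.
- cap_mouth (a point): Centre of the cap's mouth; cap axes. Inside, two lugs in line with the bar (cap +x, -x), 40 deg wide, 1 to 7 mm above the mouth, in to 25 mm from the axis. The cap goes down over the neck only with its bar 50 to 120 deg anticlockwise (about base +z) from base x, 70 is good; down on the shoulder it turns clockwise under the base's lugs: locked with the bar along base x. 2 mm play.
- wheel_top (a point): Crown of the thumbwheel, 65 mm over the bench; cradle axes: x from the cradle's front to its back, z up. Dark knurled steel, 40 mm diameter, 12 mm thick, axle along y, in a white block (56 x 41 mm, top 58 mm high) on the cradle's +y side, 115 mm from the pod's base. Only the top 7 mm stands out: a fingertip pressed on the crown (4 to 8 N) and drawn along +x rolls it.
- wheel (a joint): Thumbwheel angle, rad: grows as the crown moves along the cradle's +x, up to the end stop at 1.6. Starts at 0 to 0.3, slight friction, stays where left. 20 mm of rolling is 1 rad. It drives the steel keeper at the base's +y side, 7.2 mm per rad towards the axis, over the cap's 80 mm rim if the cap is fully down.
- wide_canister_center (a point): Centre of the wide aluminium canister, a bystander that does not fit: same form and height (70 mm), body 52 mm, lid 48 mm wide. Upright on the bench.
- reel_center (a point): Centre of a reel of wooden edge strip lying flat on the bench, 110 mm across, 24 mm high. Bystander.
- bottle_center (a point): Centre (half-way up) of an upright white plastic bottle with black cap, 56 mm across, 130 mm tall. Bystander.
- offcut_center (a point): Centre of a wood offcut lying flat, 92 x 45 x 19 mm (long along its x). Bystander.
Mind the look-alikes: they are no part of the job. Leave any orange or purple look-alike of the part that bears cap_bar alone.

How it is judged (in metres and radians):
On the way, in this order (a step that is already met when the one before it is completed fails the run):
1. the slim canister is fully home in the base (x of canister_center in the frame of pod_base between -0.005 and 0.005 m and y of canister_center in the frame of pod_base between -0.005 and 0.005 m and z of canister_center in the frame of pod_base between 0.012 and 0.0185 m), for 0.2 s.
2. the cap is over the neck of the base (x of cap_mouth in the frame of pod_base between -0.01 and 0.01 m and y of cap_mouth in the frame of pod_base between -0.01 and 0.01 m and z of cap_mouth in the frame of pod_base between -0.003 and 0.03 m), for 0.1 s.
3. the cap is down on the shoulder and twisted to the locked place (all of step 1 and x of cap_mouth in the frame of pod_base between -0.004 and 0.004 m and y of cap_mouth in the frame of pod_base between -0.004 and 0.004 m and z of cap_mouth in the frame of pod_base between -0.002 and 0.0025 m and angle between the x axis of cap_mouth and the x axis of pod_base, either way round below 0.2 rad and angle between the z axis of cap_mouth and the z axis of pod_base, either way round below 0.07 rad), for 0.2 s.
4. the thumbwheel is rolled to its end (value of joint wheel above 1.4 rad), for 0.1 s.
At the end, for the whole second after the job is handed in: Canister home in the base (5 mm of the axis, 3.5 mm of the floor); cap down on the shoulder (2.5 mm; 4 mm of the axis; 4 degrees), its bar within 11 degrees of the ears; thumbwheel past 1.4 rad; all at rest and released (all of step 3 and value of joint wheel above 1.4 rad and linear speed of each of cap, canister below 0.02 m/s); the robot touches nothing.
It fails at once if the wide canister is moved more than 25 mm or tipped over (distance of wide_canister_center from where it was at the start of the episode above 0.025 m or angle between wide_canister_center's own z axis and vertical above 0.5 rad).
It fails at once if the reel is moved more than 25 mm or tipped over (distance of reel_center from where it was at the start of the episode above 0.025 m or angle between reel_center's own z axis and vertical above 0.5 rad).
It fails at once if the bottle is moved more than 25 mm or tipped over (distance of bottle_center from where it was at the start of the episode above 0.025 m or angle between bottle_center's own z axis and vertical above 0.5 rad).
It fails at once if the offcut is moved more than 25 mm or tipped over (distance of offcut_center from where it was at the start of the episode above 0.025 m or angle between offcut_center's own z axis and vertical above 0.5 rad).
It also fails if it takes over 67 s, if anything falls off the work surface, if the arm or the gripper's body presses on something with over 40 N, if the wrist force passes 120 N, or if a joint passes its speed limit or range.

ROBOT

A 6-joint arm with a two-finger parallel gripper is mounted at the origin on the work surface. World frame = base frame: x ahead of the robot, y to its left, z up, the work surface at z = 0. Lengths are in m, angles in degrees, forces in N, time in s.
With the tool pointing down it reaches from about 0.3 to 0.75 m from the base axis. Payload 8.5 kg.
Tool frame: the origin (TCP) lies between the finger pads; the fingertips stand env.finger_overhang ahead of it and the grasp point (between the pads) lies 2 mm behind it (env.finger_overhang is the distance from the TCP to the fingertips, in m); z points along the fingers, y is the line along which they close (so a half turn about z gives the same grasp; the last joint's range is limited). The gripper opens to 85 mm and grips with 20 to 120 N. Pads are 22 mm wide; open, the fingers measure 114 mm over their backs; the gripper's body (76 mm by 85 mm) begins 54 mm behind the grasp point. The pads swing forward as they close: fully open they stand 13 mm farther back than shut.
Start: joints at [59.914, 21.807, 74.336, -0, 83.858, -12.336], TCP at [0.168, 0.524, 0.248] pointing down, gripper open.
Joint ranges: [-178.18, 178.18], [-50.72, 133.34], [12.68, 142.11], [-81.47, 261.47], [9.98, 163.14], [-165.26, 165.26]. Speed limits (degrees/s): [136.94, 136.94, 180, 180, 180, 180].

INTERFACE

Orientations are given as a 3x3 rotation matrix whose columns are the frame's x, y, z axes.
In Python, from rig import env gives the robot as it stands. The module is installed in compiled form; this text tells all that it offers.
- The arm moves only by the tool jog_arm, never from a script. Its arguments are lists of equal length, an entry for each row: "hand": the finger opening in m, from 0 to 0.0854; "travel": the shift along the world's x, y, z in m, a list of three; "yaw": the turn about the world's z in rad. A call has exactly 5 rows; each row shifts and turns the commanded pose from where the row before left it; what a row does not reach is not made up. A row lasts 1/8 s, in which the tool goes at most 62.5 mm and 10.7 degrees, less where a joint would pass 70% of its speed; a pose out of reach is approached as far as the arm can. A call is refused whole if a number of a shift passes 0.0625 or a number of a turn 0.188, either way. A call with a gripper value outside its range is refused whole. The fingers move at their own pace and stop on an object; "grip_force" is the grip in N (left out, the last holds). Time passes only in rows, so rows that do not move let the fingers close, or fill a call up. It gives the time, the measured TCP pose, the force, the opening and the grip force at its end, in the units of the state.
- env.observe(): the state, without advancing time (a new reading comes with each control period).
- env.get_image(name): name is "side" or "top"; returns the picture (480x640x3 uint8, red, green, blue); there is no depth.
- env.calibration(name): a dict with "fx", "fy", "cx", "cy" (pixels), "position" and "rotation" of the camera in the world. Camera axes: x right, y down, z forward; pixel columns grow to the right and rows downward; lengths in m; the calibration is good to about 2 mm. A picture is of the moment at which its call begins. calibration takes no time and is no camera call.
- env.close_job(): hands the job in; it is judged then, once.
The state is a dict: "time_s": time; "q": joint angles; "qvel": joint speeds; "joint_efforts": joint torques, N m; "position": TCP position; "tool_rot": TCP orientation; "ft_force": force on the tool from outside, world axes, zero at the start; "wrist_torque": the same for the moment, N m; "grip_width": finger opening in m; "gripper_force": force on a finger pad.
Only numpy, scipy, OpenCV 4.12 (cv2) and the standard library are available. Lean on these libraries where they do the work, as an engineer would, in place of code of your own. Each camera call takes 0.05 s, during which the arm holds its last target. There are 200 camera calls.

## Working session

There is one attempt and no reset: what is moved stays moved. The work goes in short steps, Python scripts to look and compute and a tool call to move; the robot and the scene stay as the last step left them, time stands still between calls to the robot, and variables do not carry over. Pictures are saved under pics/ and viewed, at most 10 in all, crops included, and the job is handed in when it is done.

Besides the shell and the picture viewer there is one more tool, called after "Request:" as name([rows], argument=value, ...), one row to a line, values as JSON. jog_arm: Moves the arm, as the interface text tells. Its arguments: {"type":"object","properties":{"hand":{"type":"array"},"travel":{"type":"array"},"yaw":{"type":"array"},"grip_force":{"type":"number"}},"required":["hand","travel","yaw"]}

```bash
mkdir -p pics; cat > h.py <<'E'
import numpy as np,cv2
from rig import env
def snap(name,f,crop=None,scale=1):
    im=env.get_image(name); cv2.imwrite(f'pics/{f}_raw.png',im[:,:,::-1])
    if crop: x0,y0,x1,y1=crop; im=im[y0:y1,x0:x1]
    if scale!=1: im=cv2.resize(im,None,fx=scale,fy=scale,interpolation=cv2.INTER_CUBIC)
    cv2.imwrite(f'pics/{f}.png',im[:,:,::-1])
def cal(n):
    c=env.calibration(n); return c,np.array(c['position']),np.array(c['rotation'])
def ray(n,u,v):
    c,p,R=cal(n); d=R@np.array([(u-c['cx'])/c['fx'],(v-c['cy'])/c['fy'],1]); return p,d
def at_z(n,u,v,z):
    p,d=ray(n,u,v); return p+d*(z-p[2])/d[2]
def proj(n,P):
    c,p,R=cal(n); q=(np.atleast_2d(P)-p)@R; return np.c_[q[:,0]/q[:,2]*c['fx']+c['cx'],q[:,1]/q[:,2]*c['fy']+c['cy']]
E
python3 - <<'E'
from h import *
snap('top','top0',scale=1.25);snap('side','side0',scale=1.25)
for n in('top','side'):print(env.calibration(n))
o=env.observe();print(o,env.finger_overhang)
E
```

```text
{'fx': 447.96634564149474, 'fy': 447.96634564149474, 'cx': 322.6293761381775, 'cy': 232.13892694591308, 'position': array([0.28426758, 0.06279235, 1.18268602]), 'rotation': array([[-0.02504204, -0.98186042,  0.18794418],
       [-0.99956253,  0.02163302, -0.0201681 ],
       [ 0.01573645, -0.18836702, -0.98197262]])}
{'fx': 521.509063723814, 'fy': 521.509063723814, 'cx': 323.8682402266484, 'cy': 234.80573321297675, 'position': array([ 0.27848838, -0.76048698,  0.89711692]), 'rotation': array([[ 0.96240894, -0.17786811,  0.20526071],
       [-0.27143021, -0.65692961,  0.70339827],
       [ 0.00972972, -0.73267075, -0.68051371]])}
{'time_s': 0.1, 'q': array([ 5.99138707e+01,  2.18382116e+01,  7.43787492e+01, -5.59133204e-04,
        8.38568662e+01, -1.23359420e+01]), 'qvel': array([ 0.05249179, -0.09405767, -0.13124315, -0.00593267, -0.03290898,
       -0.01338892]), 'joint_efforts': array([ 5.16352389e-03, -4.49218619e+01, -2.31658727e+01, -3.72694899e-05,
        3.60727754e-03,  1.89373321e-05]), 'position': array([0.16756484, 0.5236112 , 0.24777314]), 'tool_rot': array([[-9.52395039e-01,  3.04866009e-01, -6.37543792e-04],
       [ 3.04866560e-01,  9.52394418e-01, -1.11978965e-03],
       [ 2.65807347e-04, -1.26084789e-03, -9.99999170e-01]]), 'ft_force': array([-1.08807912, -0.22736818,  0.47491107]), 'wrist_torque': array([-0.03300396,  0.00693851, -0.01917431]), 'gripper_force': 0.0, 'grip_width': 0.08544856427044525} 0.017
```

View pics/top0.png

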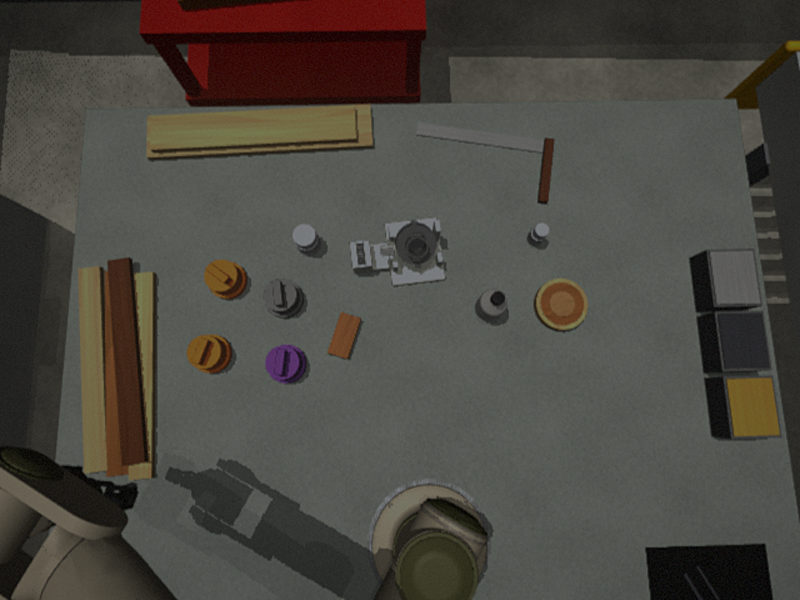

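View pics/side0.png

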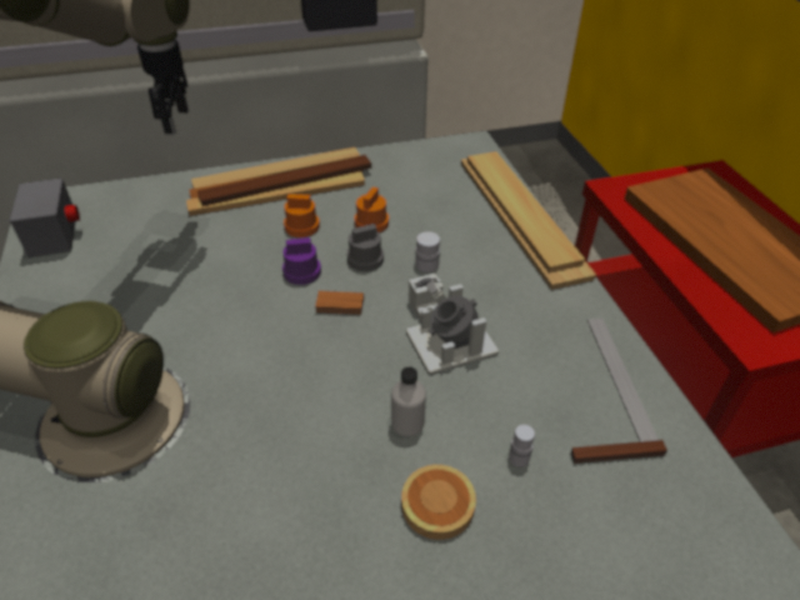

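The top view shows the slim canister at about (540,232), the wide one at (305,238), the grey cap at (283,297) and the cradle at (415,250), with its thumbwheel block at (361,255). In the side view the slim canister is at (523,447), the cap at (365,247) and the pod at (455,315). All of these are in the 1.25x picture. Next I'll view enlarged crops.

```bash
python3 - <<'E'
import cv2,numpy as np
t=cv2.imread('pics/top0_raw.png');s=cv2.imread('pics/side0_raw.png')
def c(im,x0,y0,w,h,W,H):
    r=cv2.resize(im[y0:y0+h,x0:x0+w],(W,H),interpolation=cv2.INTER_CUBIC)
    return cv2.convertScaleAbs(r,alpha=1.5,beta=10)
a=c(t,270,170,100,60,500,300); b=c(t,205,215,60,60,300,300)
d=c(s,310,210,100,60+0,500,300)if 0 else c(s,310,205,100,100,300,300)
e=c(s,400,330,40,60,200,300); f=c(t,410,170,60,60,300,300)
cv2.imwrite('pics/comp0.png',np.vstack([np.hstack([a,b]),np.hstack([d,e,f])]))
E
```

```text
(no output)
```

View pics/comp0.png

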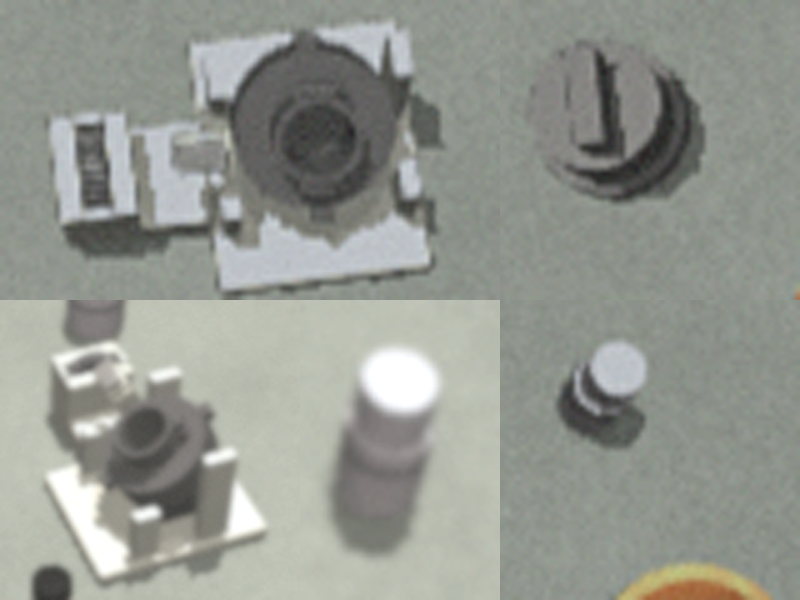

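The crops show the pod's ears along the image's vertical, so base x is roughly world x. The keeper and wheel are on the left (+y), and the cap's bar is also near world x. I'll fit the poses and overlay them.

```bash
cat >> h.py <<'E'
from scipy.optimize import least_squares
def podR(yaw):
    c,s=np.cos(yaw),np.sin(yaw); Rz=np.array([[c,-s,0],[s,c,0],[0,0,1]]); a=np.pi/6
    return Rz@np.array([[np.cos(a),0,-np.sin(a)],[0,1,0],[np.sin(a),0,np.cos(a)]])
def circ(R,o,r,w,n=60):
    t=np.linspace(0,2*np.pi,n); return o+(np.c_[r*np.cos(t),r*np.sin(t),0*t+w])@R.T
def tri(pts):
    A=[];b=[]
    for n,u,v in pts:
        p,d=ray(n,u,v);d=d/np.linalg.norm(d);M=np.eye(3)-np.outer(d,d);A.append(M);b.append(M@p)
    return np.linalg.lstsq(np.vstack(A),np.hstack(b),rcond=None)[0]
E
cat > fit.py <<'E'
from h import *
can=at_z('top',433.4,184,.07); print('can',can, 'side check',proj('side',can),'seen',(400+ 99/5*0+ (400-300)/5, 330+(380-300)/5))
b1=at_z('top',205+(584.5-500)/5,215+49/5,.084); b2=at_z('top',205+(595.5-500)/5,215+151/5,.084)
capc=(b1+b2)/2; d=b1-b2; print('cap',capc,'len',np.linalg.norm(d),'beta',np.degrees(np.arctan2(d[1],d[0])))
sh=at_z('top',333.4,194.4,.075)
wh=at_z('top',288.4,203,.065); print('shoulder',sh,'wheel',wh)
obs=[('top',270+317/5,170+122/5,0),('top',333.6,197,.02),('side',357.7,248.3,.02)]
def res(p):
    o=np.array([p[0],p[1],.075]);R=podR(p[2]);r=[]
    for n,u,v,w in obs: r+=list((proj(n,o+R[:,2]*w)[0]-[u,v]))
    e=wh[:2]-o[:2]
    a=np.array([np.cos(p[2]),np.sin(p[2])]);
    return r+[30*(p[2]-np.radians(6))]
s=least_squares(res,[sh[0],sh[1],.1]);print(s.x,np.degrees(s.x[2]),s.fun)
o=np.array([s.x[0],s.x[1],.075]);R=podR(s.x[2])
print('wheel in cradle',[(wh-o)[:2]@[np.cos(s.x[2]),np.sin(s.x[2])],(wh-o)[:2]@[-np.sin(s.x[2]),np.cos(s.x[2])]])
def draw(n,box,k):
    im=cv2.imread(f'pics/{n}0_raw.png');x0,y0,w,h=box
    r=cv2.convertScaleAbs(cv2.resize(im[y0:y0+h,x0:x0+w],None,fx=k,fy=k,interpolation=cv2.INTER_CUBIC),alpha=1.5,beta=10)
    def L(P,c): 
        q=((proj(n,P)-[x0,y0]+.5)*k).astype(np.int32);cv2.polylines(r,[q],False,c,1)
    L(circ(R,o,.042,0),(0,0,255));L(circ(R,o,.019,.02),(0,255,0));L(circ(R,o,.023,.02),(0,255,255))
    L(o+np.array([[.05,0,0],[-.05,0,0]])@R.T,(255,0,0));L(o+np.array([[0,.06,0],[0,0,0],[0,0,.05]])@R.T,(255,0,255))
    I=np.eye(3)
    L(circ(I,np.array([*can[:2],0]),.015,.07),(0,0,255));L(circ(I,np.array([*can[:2],0]),.017,.0),(0,0,255))
    cc=np.array([*capc[:2],0]);L(circ(I,cc,.034,.059),(0,0,255));L(circ(I,cc,.04,0),(0,255,0));L(circ(I,cc,.04,.018),(0,255,0))
    L(np.array([b1,b2]),(255,0,0))
    return r
a=draw('top',(205,160,260,120),3);b=draw('side',(260,160,160,80),2.4) 
c=draw('side',(250,165,180,220),1) 
a=draw('top',(205,160,240,120),3.3)[:,:792]
b=draw('side',(280,170,120,120),1.65) 
b=cv2.resize(draw('side',(275,175,130,95),2),None,fx=1,fy=1)
B=draw('side',(275,180,140,68),3); C=draw('side',(320,215,80,65),3);D=draw('side',(400,335,40,65),3)
row=np.zeros((200,800,3),np.uint8);x=0
for q in (draw('side',(275,175,80,65),3),C,D):row[:q.shape[0],x:x+q.shape[1]]=q;x+=q.shape[1]+5
A=np.zeros((396,800,3),np.uint8);A[:,:792]=a
cv2.imwrite('pics/ov0.png',np.vstack([A,row]))
E
python3 fit.py
```

```text
can [ 0.61797102 -0.25046048  0.07      ] side check [[418.6884927  345.58367449]] seen (420.0, 346.0)
cap [0.49287804 0.28804548 0.084     ] len 0.0521067518862276 beta 6.955354072665657
shoulder [0.59402492 0.01000352 0.075     ] wheel [0.57634526 0.12587806 0.065     ]
[0.59248381 0.01087273 0.10303279] 5.903344241535501 [-0.32145442  0.58836542  0.26878416 -0.05831414  0.43831458 -0.13124049
 -0.05060884]
wheel in cradle [np.float64(-0.004224597236543245), np.float64(0.11605530080520697)]
```

View pics/ov0.png

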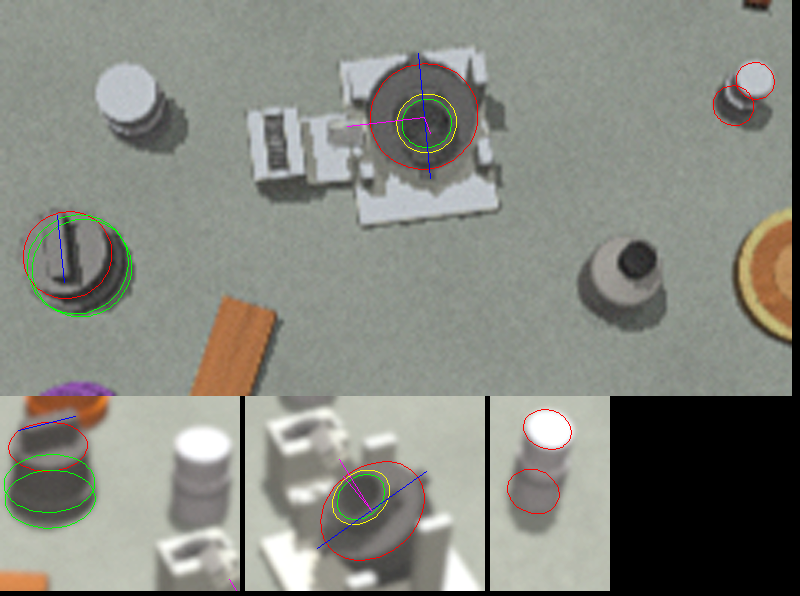

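The overlay matches both views: pod at (0.5925, 0.0109) with yaw 5.9°, slim canister at (0.618, -0.250), cap at (0.493, 0.288) with its bar at 7°, and the wheel crown at (0.576, 0.126). Now I'll move over the slim canister.

Request:
jog_arm([
  [0.03,-0.051,0],
  [0.03,-0.051,0],
  [0.03,-0.051,0],
  [0.03,-0.051,0],
  [0.03,-0.051,0],
], hand=[0.0854,0.0854,0.0854,0.0854,0.0854], yaw=[0.083,0.083,0.083,0.083,0.082], grip_force=25)

```text
time_s: 0.72
position: [0.3182, 0.2671, 0.2482]
tool_rot: [[-0.994, -0.107, -0.0], [-0.107, 0.994, -0.0], [0.0, -0.0, -1.0]]
ft_force: [0.8, 0.4, 0.0]
grip_width: 0.0855
gripper_force: 0.0
```

Request:
jog_arm([
  [0.03,-0.052,0],
  [0.03,-0.052,0],
  [0.03,-0.052,0],
  [0.03,-0.052,0],
  [0.03,-0.052,0],
], hand=[0.06,0.06,0.06,0.06,0.06], yaw=[0,0,0,0,0])

```text
time_s: 1.35
position: [0.4682, 0.0069, 0.2482]
tool_rot: [[-0.995, -0.104, -0.0], [-0.104, 0.995, 0.0], [0.0, 0.0, -1.0]]
ft_force: [0.5, 0.8, 0.4]
grip_width: 0.0597
gripper_force: 0.0
```

Request:
jog_arm([
  [0.03,-0.052,0],
  [0.03,-0.052,0],
  [0.03,-0.052,-0.02],
  [0.03,-0.052,-0.02],
  [0.03,-0.051,-0.02],
], hand=[0.06,0.06,0.06,0.06,0.06], yaw=[0,0,0,0,0])

```text
time_s: 1.98
position: [0.6175, -0.2507, 0.1877]
tool_rot: [[-0.995, -0.104, -0.001], [-0.104, 0.995, 0.0], [0.001, 0.0, -1.0]]
ft_force: [0.7, 0.5, 0.8]
grip_width: 0.0602
gripper_force: 0.0
```

Request:
jog_arm([
  [0,0,-0.04],
  [0,0,-0.04],
  [0,0,-0.03],
  [0,0,-0.017],
  [0,0,0],
], hand=[0.06,0.06,0.06,0.06,0.06], yaw=[0,0,0,0,0])

```text
time_s: 2.6
position: [0.6166, -0.2487, 0.0609]
tool_rot: [[-0.995, -0.104, -0.002], [-0.104, 0.995, 0.001], [0.002, 0.001, -1.0]]
ft_force: [-0.8, -1.4, 0.3]
grip_width: 0.0598
gripper_force: 0.0
```

Request:
jog_arm([
  [0,0,0],
  [0,0,0],
  [0,0,0],
  [0,0,0],
  [0,0,0],
], hand=[0.02,0.02,0.02,0.02,0.02], yaw=[0,0,0,0,0], grip_force=30)

```text
time_s: 3.22
position: [0.6175, -0.2493, 0.0632]
tool_rot: [[-0.995, -0.104, 0.002], [-0.104, 0.995, -0.002], [-0.002, -0.002, -1.0]]
ft_force: [-0.2, -0.4, 5.7]
grip_width: 0.0292
gripper_force: 29.6
```

Request:
jog_arm([
  [0,0,0.02],
  [0,0,0.03],
  [0,0,0.03],
  [0,0,0.02],
  [0,0,0],
], hand=[0.02,0.02,0.02,0.02,0.02], yaw=[0,0,0,0,0])

```text
time_s: 3.85
position: [0.6173, -0.249, 0.1631]
tool_rot: [[-0.995, -0.104, 0.002], [-0.104, 0.995, -0.001], [-0.002, -0.002, -1.0]]
ft_force: [0.4, -0.4, -1.3]
grip_width: 0.0292
gripper_force: 29.5
```

Request:
jog_arm([
  [0.02,0.03,0.02],
  [0.02,0.054,0.01],
  [0.02,0.055,0],
  [0,0.06,0],
  [0,0.06,0],
], hand=[0.02,0.02,0.02,0.02,0.02], yaw=[0,0,0,0,0])

```text
time_s: 4.47
position: [0.6764, 0.0121, 0.1899]
tool_rot: [[-0.995, -0.104, -0.003], [-0.104, 0.995, 0.0], [0.003, 0.001, -1.0]]
ft_force: [0.3, -0.7, -1.4]
grip_width: 0.0289
gripper_force: 29.7
```

Request:
jog_arm([
  [0,0.01,-0.01],
  [0,0,-0.03],
  [0,0,-0.02],
  [-0.01,-0.001,0],
  [-0.01,-0.001,0],
], hand=[0.02,0.02,0.02,0.02,0.02], yaw=[0,0,0,0,0])

```text
time_s: 5.1
position: [0.6563, 0.0174, 0.1321]
tool_rot: [[-0.995, -0.103, 0.0], [-0.103, 0.995, -0.0], [-0.0, -0.0, -1.0]]
ft_force: [-0.0, -0.3, -0.7]
grip_width: 0.029
gripper_force: 29.7
```

```bash
python3 - <<'E'
from h import *
snap('side','s1',crop=(300,140,460,260),scale=3.5)
a=cv2.imread('pics/s1.png');cv2.imwrite('pics/s1.png',cv2.convertScaleAbs(a,alpha=1.4,beta=10))
E
```

```text
(no output)
```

View pics/s1.png

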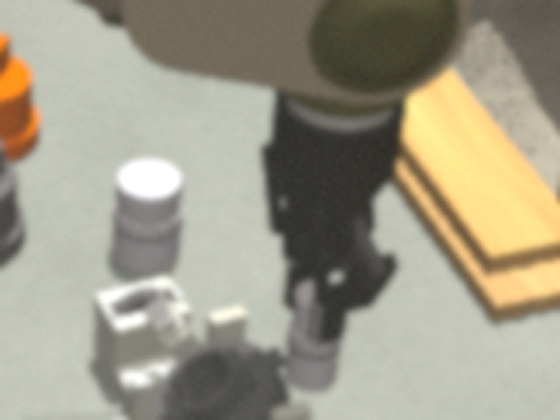

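The canister hangs straight behind the pod's rear ear, with its foot at about (315,375) in this crop and the ear at (270,355). I'll pull it against the ear to tilt it in the grip.

Request:
jog_arm([
  [-0.003,-0.0003,0],
  [-0.003,-0.0003,0],
  [-0.003,-0.0003,0],
  [0,0,0],
  [0,0,0],
], hand=[0.02,0.02,0.02,0.02,0.02], yaw=[0,0,0,0,0], grip_force=22)

```text
time_s: 5.78
position: [0.6492, 0.0168, 0.1329]
tool_rot: [[-0.995, -0.104, 0.004], [-0.104, 0.995, -0.001], [-0.004, -0.001, -1.0]]
ft_force: [4.9, 0.2, 2.2]
grip_width: 0.0291
gripper_force: 25.7
```

Request:
jog_arm([
  [-0.004,-0.0004,0],
  [-0.004,-0.0004,0],
  [0,0,0],
  [0,0,0],
  [0,0,0],
], hand=[0.02,0.02,0.02,0.02,0.02], yaw=[0,0,0,0,0])

```text
time_s: 6.4
position: [0.6414, 0.0161, 0.1332]
tool_rot: [[-0.995, -0.104, 0.005], [-0.104, 0.995, -0.001], [-0.005, -0.001, -1.0]]
ft_force: [5.4, -1.1, 2.6]
grip_width: 0.0289
gripper_force: 26.3
```

```bash
python3 - <<'E'
from h import *
snap('side','s2',crop=(340,200,440,275),scale=6)
a=cv2.imread('pics/s2.png');cv2.imwrite('pics/s2.png',cv2.convertScaleAbs(a,alpha=1.5,beta=10))
E
```

```text
(no output)
```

View pics/s2.png

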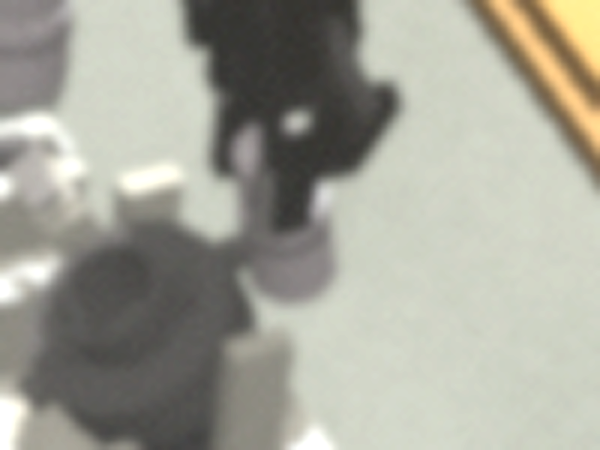

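The canister's foot is at about (290,280), kicked back from under the fingers at about 15°. I'll continue.

Request:
jog_arm([
  [-0.004,-0.0004,0],
  [-0.003,-0.0003,0],
  [0,0,0],
  [0,0,0],
  [0,0,0],
], hand=[0.02,0.02,0.02,0.02,0.02], yaw=[0,0,0,0,0])

```text
time_s: 7.08
position: [0.6339, 0.0155, 0.1328]
tool_rot: [[-0.995, -0.104, 0.003], [-0.104, 0.995, -0.0], [-0.003, -0.001, -1.0]]
ft_force: [5.8, -0.7, 4.5]
grip_width: 0.0293
gripper_force: 25.6
```

Request:
jog_arm([
  [0.01,0.001,0.01],
  [0,0,0.02],
  [0,0,0.02],
  [0,0,0.01],
  [0,0,0],
], hand=[0.02,0.02,0.02,0.02,0.02], yaw=[0,0,0,0,0])

```text
time_s: 7.7
position: [0.6426, 0.0168, 0.1917]
tool_rot: [[-0.995, -0.104, -0.001], [-0.104, 0.995, 0.0], [0.001, 0.0, -1.0]]
ft_force: [-0.1, 0.3, -1.0]
grip_width: 0.029
gripper_force: 25.2
```

```bash
cat > canov.py <<'E'
from h import *
import sys
tag=sys.argv[1]; h=float(sys.argv[2])
snap('side',tag)
o=env.observe();P=np.array(o['position']);Rt=np.array(o['tool_rot']);print(P)
ims=[]
for th in (20,30,40):
    R=podR(np.radians(5.9)) if 0 else None
    y=np.radians(5.9);a=np.radians(th);ca=np.array([np.cos(y),np.sin(y),0]);z=np.array([0,0,1.])
    zc=z*np.cos(a)-ca*np.sin(a);xc=ca*np.cos(a)+z*np.sin(a);R=np.c_[xc,np.cross(zc,xc),zc]
    o0=P-zc*h
    im=cv2.imread(f'pics/{tag}_raw.png');u,v=proj('side',P)[0].astype(int);x0,y0=u-32,v-30;k=4
    r=cv2.convertScaleAbs(cv2.resize(im[y0:y0+80,x0:x0+65],None,fx=k,fy=k,interpolation=cv2.INTER_CUBIC),alpha=1.7,beta=15)
    for rad,w in((.017,0),(.017,.043),(.015,.07)):
        q=((proj('side',circ(R,o0,rad,w))-[x0,y0]+.5)*k).astype(np.int32);cv2.polylines(r,[q],False,(0,0,255),1)
    ims.append(r)
cv2.imwrite(f'pics/{tag}.png',np.hstack(ims))
E
python3 canov.py s3 0.063
```

```text
[0.64246405 0.01677783 0.19103868]
```

View pics/s3.png

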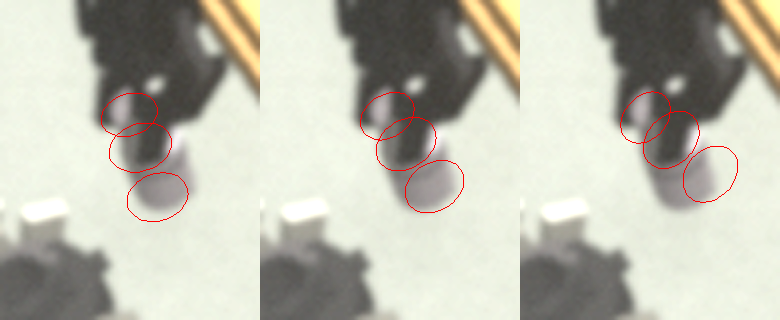

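The tilt is about 25°, judged by the foot at (162,190) against the 20° and 30° outlines. That is enough, so I'll go over the socket and in along the pod's axis.

Request:
jog_arm([
  [-0.045,-0.005,0],
  [-0.0464,-0.0052,0],
  [0,0,-0.02],
  [0,0,-0.013],
  [0,0,0],
], hand=[0.02,0.02,0.02,0.02,0.02], yaw=[0,0,0,0,0])

```text
time_s: 8.38
position: [0.5513, 0.0066, 0.1574]
tool_rot: [[-0.995, -0.104, -0.003], [-0.104, 0.995, 0.001], [0.003, 0.001, -1.0]]
ft_force: [-0.3, 0.7, -0.5]
grip_width: 0.029
gripper_force: 25.2
```

Request:
jog_arm([
  [0.004,0.0004,-0.007],
  [0.004,0.0004,-0.007],
  [0.0035,0.0004,-0.006],
  [0,0,0],
  [0,0,0],
], hand=[0.02,0.02,0.02,0.02,0.02], yaw=[0,0,0,0,0])

```text
time_s: 9.0
position: [0.5619, 0.0077, 0.1381]
tool_rot: [[-0.995, -0.104, -0.004], [-0.104, 0.995, -0.0], [0.004, 0.0, -1.0]]
ft_force: [-5.6, -1.0, -1.8]
grip_width: 0.0293
gripper_force: 36.7
```

```bash
sed -i 's/(20,30,40)/(15,25,35)/' canov.py; python3 canov.py s4 0.063
```

```text
[0.56191723 0.00770496 0.138077  ]
```

View pics/s4.png

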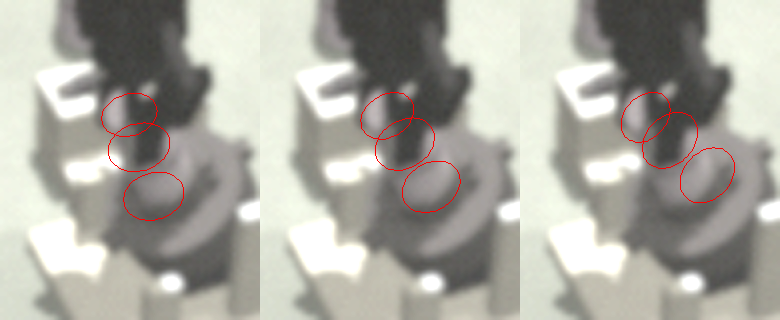

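The canister's foot sits inside the neck at about (435,190), and a slight push of -5.6 N shows it bearing on the back wall. I'll ease forward and go deeper.

Request:
jog_arm([
  [-0.003,-0.0003,0],
  [0.001,0.0001,-0.005],
  [0.001,0.0001,-0.005],
  [0,0,0],
  [0,0,0],
], hand=[0.02,0.02,0.02,0.02,0.02], yaw=[0,0,0,0,0])

```text
time_s: 9.68
position: [0.5623, 0.0076, 0.1289]
tool_rot: [[-0.995, -0.104, 0.001], [-0.104, 0.995, -0.0], [-0.001, -0.0, -1.0]]
ft_force: [1.4, -0.1, -1.4]
grip_width: 0.0287
gripper_force: 36.1
```

Request:
jog_arm([
  [0.003,0.0003,-0.005],
  [0.002,0.0002,-0.004],
  [0.002,0.0002,-0.0035],
  [0,0,0],
  [0,0,0],
], hand=[0.02,0.02,0.02,0.02,0.02], yaw=[0,0,0,0,0])

```text
time_s: 10.3
position: [0.5692, 0.0083, 0.1163]
tool_rot: [[-0.995, -0.104, 0.0], [-0.104, 0.995, 0.0], [-0.0, -0.0, -1.0]]
ft_force: [2.4, 1.5, -1.9]
grip_width: 0.029
gripper_force: 35.9
```

Request:
jog_arm([
  [0,0,0],
  [0,0,0],
  [0,0,0],
  [0,0,0.03],
  [0,0,0.05],
], hand=[0.05,0.05,0.05,0.05,0.05], yaw=[0,0,0,0,0])

```text
time_s: 10.92
position: [0.5682, 0.0084, 0.1959]
tool_rot: [[-0.995, -0.104, -0.004], [-0.104, 0.995, 0.001], [0.004, 0.001, -1.0]]
ft_force: [-0.1, 0.5, 0.5]
grip_width: 0.0501
gripper_force: 0.0
```

```bash
cat > podov.py <<'E'
from h import *
import sys
tag=sys.argv[1]; mode=sys.argv[2]; ang=float(sys.argv[3]) if len(sys.argv)>3 else 0
ims=[]
o=np.array([.5925,.0109,.075]);R=podR(np.radians(5.9));k=4
for n in('top','side'):
    snap(n,tag+n)
    im=cv2.imread(f'pics/{tag}{n}_raw.png');u,v=proj(n,o+[-.015,0.02,.03])[0].astype(int);x0,y0=u-48,v-42
    r0=cv2.convertScaleAbs(cv2.resize(im[y0:y0+72,x0:x0+98],None,fx=k,fy=k,interpolation=cv2.INTER_CUBIC),alpha=1.6,beta=10)
    r=r0.copy()
    def L(P,c):
        q=((proj(n,P)-[x0,y0]+.5)*k).astype(np.int32);cv2.polylines(r,[q],False,c,1)
    if mode=='can': L(circ(R,o,.015,.05),(0,0,255)); L(circ(R,o,.015,.0545),(255,0,0))
    else:
        for w,rad,c in((0,.04,(0,255,0)),(.018,.04,(0,255,0)),(.059,.034,(0,0,255))):L(circ(R,o,rad,w),c)
        t=np.radians(ang);d=np.array([np.cos(t),np.sin(t)]);e=np.array([-d[1],d[0]])
        q=[.025*d+.008*e,.025*d-.008*e,-.025*d-.008*e,-.025*d+.008*e,.025*d+.008*e]
        L(o+np.array([[*p,.084] for p in q])@R.T,(255,0,0))
    ims.append(np.vstack([r0,r]))
cv2.imwrite(f'pics/{tag}.png',np.hstack(ims))
E
python3 podov.py s5 can
```

```text
(no output)
```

View pics/s5.png

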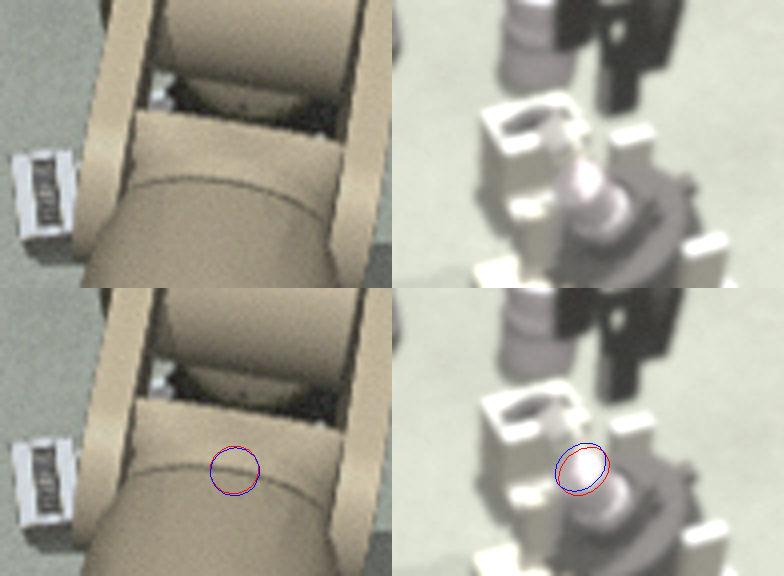

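The side view shows the lid at about (585,470), sitting about on the outline for home. I'll tap it with closed fingertips to be sure.

Request:
jog_arm([
  [0,0,0],
  [0,0,-0.01],
  [0,0,-0.015],
  [0,0,-0.015],
  [0,0,-0.006],
], hand=[0.0,0.0,0.0,0.0,0.0], yaw=[0,0,0,0,0])

```text
time_s: 11.65
position: [0.5685, 0.0084, 0.1485]
tool_rot: [[-0.995, -0.104, -0.003], [-0.104, 0.995, 0.001], [0.003, 0.001, -1.0]]
ft_force: [-0.5, 0.6, -0.9]
grip_width: 0.0002
gripper_force: 0.0
```

Request:
jog_arm([
  [0,0,-0.002],
  [0,0,-0.002],
  [0,0,-0.001],
  [0,0,-0.001],
  [0,0,0],
], hand=[0.0,0.0,0.0,0.0,0.0], yaw=[0,0,0,0,0])

```text
time_s: 12.28
position: [0.569, 0.0083, 0.1444]
tool_rot: [[-0.995, -0.104, 0.0], [-0.104, 0.995, -0.0], [-0.0, -0.0, -1.0]]
ft_force: [0.1, 0.8, -0.2]
grip_width: 0.0
gripper_force: 0.0
```

Request:
jog_arm([
  [0,0,-0.002],
  [0,0,-0.002],
  [0,0,0],
  [0,0,0],
  [0,0,0],
], hand=[0.0,0.0,0.0,0.0,0.0], yaw=[0,0,0,0,0])

```text
time_s: 12.9
position: [0.5694, 0.0082, 0.1412]
tool_rot: [[-0.995, -0.104, 0.002], [-0.104, 0.995, -0.0], [-0.002, -0.0, -1.0]]
ft_force: [-0.9, 0.5, 6.3]
grip_width: 0.0001
gripper_force: 3.3
```

The fingertip touches at a tip height of 124 mm, just as predicted for a canister that is home. Now the cap.

Request:
jog_arm([
  [0,0,0.03],
  [0,0,0.04],
  [-0.0154,0.056,0],
  [-0.0154,0.056,0],
  [-0.0154,0.056,0],
], hand=[0.0,0.0854,0.0854,0.0854,0.0854], yaw=[0,-0.186,-0.186,-0.186,-0.186])

```text
time_s: 13.52
position: [0.5245, 0.1707, 0.2103]
tool_rot: [[-0.813, 0.583, 0.0], [0.583, 0.813, 0.0], [-0.0, 0.0, -1.0]]
ft_force: [0.2, 1.2, -0.6]
grip_width: 0.0722
gripper_force: 0.0
```

Request:
jog_arm([
  [-0.0154,0.056,0],
  [-0.0148,0.0558,0],
  [0,0,-0.03],
  [0,0,-0.03],
  [0,0,0],
], hand=[0.0854,0.0854,0.0854,0.0854,0.0854], yaw=[-0.186,-0.186,0,0,0])

```text
time_s: 14.15
position: [0.4961, 0.2744, 0.1486]
tool_rot: [[-0.568, 0.823, -0.004], [0.823, 0.568, -0.001], [0.001, -0.004, -1.0]]
ft_force: [0.2, 0.3, 0.2]
grip_width: 0.0855
gripper_force: 0.0
```

Request:
jog_arm([
  [-0.0032,0.0136,0],
  [0,0,-0.04],
  [0,0,-0.035],
  [0,0,-0.02],
  [0,0,-0.01],
], hand=[0.0854,0.0854,0.0854,0.0854,0.0854], yaw=[-0.046,0,0,0,0])

```text
time_s: 14.78
position: [0.4944, 0.2882, 0.0456]
tool_rot: [[-0.529, 0.848, 0.001], [0.848, 0.529, 0.0], [-0.0, 0.001, -1.0]]
ft_force: [0.1, 0.4, 0.1]
grip_width: 0.0851
gripper_force: 0.0
```

Request:
jog_arm([
  [0,0,0],
  [0,0,0],
  [0,0,0],
  [0,0,0],
  [0,0,0],
], hand=[0.06,0.06,0.06,0.06,0.06], yaw=[0,0,0,0,0], grip_force=30)

```text
time_s: 15.4
position: [0.4945, 0.2884, 0.0465]
tool_rot: [[-0.53, 0.848, 0.002], [0.848, 0.53, 0.001], [-0.001, 0.002, -1.0]]
ft_force: [0.1, -0.3, 6.5]
grip_width: 0.0674
gripper_force: 34.6
```

Request:
jog_arm([
  [0,0,0.01],
  [0,0,0.02],
  [0,0,0.04],
  [0,0,0.05],
  [0,0,0.04],
], hand=[0.05,0.05,0.05,0.05,0.05], yaw=[0,0,0,0,0])

```text
time_s: 16.02
position: [0.4936, 0.2882, 0.2078]
tool_rot: [[-0.53, 0.848, 0.001], [0.848, 0.53, 0.0], [-0.0, 0.001, -1.0]]
ft_force: [0.2, 0.3, -1.3]
grip_width: 0.0676
gripper_force: 34.5
```

Request:
jog_arm([
  [0.025,-0.03,0],
  [0.033,-0.044,0],
  [0.033,-0.044,0],
  [0.033,-0.044,0],
  [0.033,-0.044,0],
], hand=[0.05,0.05,0.05,0.05,0.05], yaw=[0.15,0.16,0.16,0.16,0.16])

```text
time_s: 16.65
position: [0.6514, 0.0807, 0.2058]
tool_rot: [[-0.976, 0.216, -0.0], [0.216, 0.976, 0.0], [0.0, 0.0, -1.0]]
ft_force: [0.8, 0.9, -1.5]
grip_width: 0.0676
gripper_force: 34.5
```

Request:
jog_arm([
  [0.033,-0.044,0],
  [0.008,-0.017,0],
  [0,0,-0.02],
  [0,0,-0.02],
  [0,0,0],
], hand=[0.05,0.05,0.05,0.05,0.05], yaw=[0.16,0.16,0,0,0])

```text
time_s: 17.27
position: [0.691, 0.0213, 0.1641]
tool_rot: [[-0.995, -0.097, -0.004], [-0.097, 0.995, 0.001], [0.004, 0.001, -1.0]]
ft_force: [0.7, 0.9, -1.5]
grip_width: 0.0679
gripper_force: 34.5
```

Request:
jog_arm([
  [0,0,-0.02],
  [0,0,-0.013],
  [-0.01,-0.001,0],
  [-0.006,-0.0006,0],
  [0,0,0],
], hand=[0.05,0.05,0.05,0.05,0.05], yaw=[0,0,0,0,0], grip_force=25)

```text
time_s: 17.9
position: [0.6768, 0.0197, 0.1346]
tool_rot: [[-0.995, -0.097, 0.006], [-0.097, 0.995, -0.0], [-0.006, -0.001, -1.0]]
ft_force: [5.0, 0.8, -0.3]
grip_width: 0.0676
gripper_force: 34.3
```

Request:
jog_arm([
  [-0.004,-0.0004,0.003],
  [-0.004,-0.0004,0.003],
  [-0.005,-0.0005,0.0025],
  [-0.0045,-0.0005,0.002],
  [0,0,0],
], hand=[0.05,0.05,0.05,0.05,0.05], yaw=[0,0,0,0,0])

```text
time_s: 18.52
position: [0.6589, 0.0176, 0.1444]
tool_rot: [[-0.995, -0.097, 0.004], [-0.097, 0.995, -0.001], [-0.003, -0.001, -1.0]]
ft_force: [4.3, -1.4, 3.3]
grip_width: 0.0674
gripper_force: 33.4
```

```bash
cat > capov.py <<'E'
from h import *
import sys
tag=sys.argv[1]; h=float(sys.argv[2]); piv=float(sys.argv[3]); angs=[float(a) for a in sys.argv[4:]]
snap('side',tag)
P=np.array(env.observe()['position']);print(P)
P=P+[0,0,piv];h=h+piv
ims=[]
for th in angs:
    y=np.radians(5.9);a=np.radians(th);ca=np.array([np.cos(y),np.sin(y),0]);z=np.array([0,0,1.])
    zc=z*np.cos(a)-ca*np.sin(a);xc=ca*np.cos(a)+z*np.sin(a);R=np.c_[xc,np.cross(zc,xc),zc]
    o0=P-zc*h
    im=cv2.imread(f'pics/{tag}_raw.png');u,v=proj('side',P)[0].astype(int);x0,y0=u-50,v-40;k=2.6
    r=cv2.convertScaleAbs(cv2.resize(im[y0:y0+120,x0:x0+100],None,fx=k,fy=k,interpolation=cv2.INTER_CUBIC),alpha=1.7,beta=15)
    for rad,w in((.04,0),(.04,.018),(.034,.059)):
        q=((proj('side',circ(R,o0,rad,w))-[x0,y0]+.5)*k).astype(np.int32);cv2.polylines(r,[q],False,(0,0,255),1)
    ims.append(r)
cv2.imwrite(f'pics/{tag}.png',np.hstack(ims))
E
python3 capov.py c1 0.0465 0.007 5 15 25
```

```text
[0.65903855 0.01753366 0.14431583]
```

View pics/c1.png

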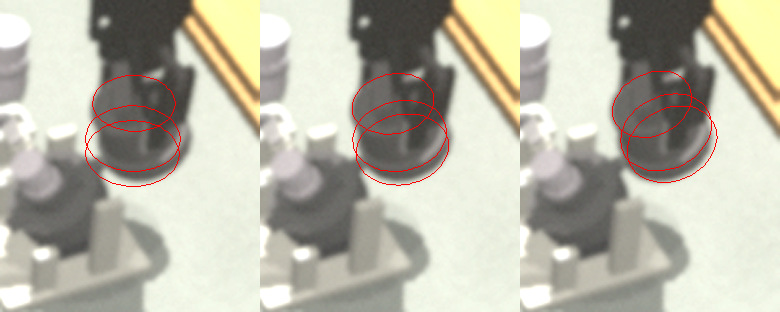

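The cap is tilted by about 19°, between the 15° and 25° outlines, as the arc predicts. This was the tenth and last picture, so from here I go by force, pose and geometry. I'll finish the arc, lift clear and go over the pod.

Request:
jog_arm([
  [-0.0035,-0.0004,0.001],
  [-0.0035,-0.0003,0.001],
  [-0.0035,-0.0003,0.001],
  [0,0,0],
  [0,0,0],
], hand=[0.05,0.05,0.05,0.05,0.05], yaw=[0,0,0,0,0])

```text
time_s: 19.2
position: [0.6488, 0.0163, 0.147]
tool_rot: [[-0.995, -0.097, 0.004], [-0.097, 0.995, -0.001], [-0.003, -0.002, -1.0]]
ft_force: [5.1, -1.3, 4.6]
grip_width: 0.0679
gripper_force: 33.0
```

Request:
jog_arm([
  [0.01,0.001,0.01],
  [0,0,0.02],
  [0,0,0.03],
  [0,0,0.02],
  [0,0,0],
], hand=[0.05,0.05,0.05,0.05,0.05], yaw=[0,0,0,0,0])

```text
time_s: 19.82
position: [0.6576, 0.0179, 0.2266]
tool_rot: [[-0.995, -0.097, 0.0], [-0.097, 0.995, -0.0], [-0.0, -0.0, -1.0]]
ft_force: [0.2, 0.4, -2.1]
grip_width: 0.068
gripper_force: 32.5
```

```bash
cat > tilt.py <<'E'
# tilt of the held cap: compare the picture with the outline of a solid cap model, by edge strength along the outline
from h import *
import sys
from scipy.optimize import minimize
tag=sys.argv[1]
im=env.get_image('side');cv2.imwrite(f'pics/{tag}_raw.png',im[:,:,::-1])
P0=np.array(env.observe()['position']);print(P0)
g=cv2.GaussianBlur(im,(0,0),1).astype(np.float32).mean(2)
gx=cv2.Sobel(g,cv2.CV_32F,1,0)/8;gy=cv2.Sobel(g,cv2.CV_32F,0,1)/8
def hull(th,piv,s=0):
    y=np.radians(5.9);a=np.radians(th);ca=np.array([np.cos(y),np.sin(y),0]);z=np.array([0,0,1.])
    zc=z*np.cos(a)-ca*np.sin(a);xc=ca*np.cos(a)+z*np.sin(a);R=np.c_[xc,np.cross(zc,xc),zc]
    o0=P0+[0,0,piv]-zc*(.0465+piv)
    q=np.vstack([proj('side',circ(R,o0,.04,w,120)) for w in (0,.018)]).astype(np.float32)
    return cv2.convexHull(q)[:,0,:]
def score(th,piv):
    h=hull(th,piv);h2=np.vstack([h,h[:1]]);seg=np.diff(h2,axis=0);l=np.hypot(*seg.T)
    t=np.linspace(0,l.sum()*.999,200);c=np.r_[0,np.cumsum(l)]
    u=np.interp(t,c,h2[:,0]);v=np.interp(t,c,h2[:,1]);i=np.clip(np.searchsorted(c,t,side='right')-1,0,len(l)-1)
    n=np.c_[seg[i,1],-seg[i,0]]/l[i,None];ctr=h.mean(0);n*=np.sign((n*(np.c_[u,v]-ctr)).sum(1))[:,None]
    m=v>ctr[1]-6   # lower part, not hidden by fingers
    a=cv2.remap(gx,u.astype(np.float32),v.astype(np.float32),1)[:,0];b=cv2.remap(gy,u.astype(np.float32),v.astype(np.float32),1)[:,0]
    return np.clip(a*n[:,0]+b*n[:,1],-5,15)[m].mean()
for piv in(.0,.004,.008,.012):
    print(piv,[(th,round(float(score(th,piv)),2)) for th in range(10,50,3)])
E
python3 tilt.py c2
```

```text
[0.65724489 0.01793493 0.22516316]
0.0 [(10, 3.76), (13, 4.13), (16, 4.53), (19, 4.99), (22, 5.66), (25, 6.79), (28, 8.57), (31, 10.93), (34, 12.52), (37, 12.38), (40, 11.58), (43, 10.08), (46, 8.08), (49, 6.7)]
0.004 [(10, 3.83), (13, 4.27), (16, 4.8), (19, 5.45), (22, 6.5), (25, 8.3), (28, 10.78), (31, 12.38), (34, 11.8), (37, 10.83), (40, 8.91), (43, 7.06), (46, 6.06), (49, 5.5)]
0.008 [(10, 3.94), (13, 4.44), (16, 5.1), (19, 6.03), (22, 7.61), (25, 10.14), (28, 12.07), (31, 11.43), (34, 10.2), (37, 8.21), (40, 6.49), (43, 5.7), (46, 5.25), (49, 4.83)]
0.012 [(10, 4.09), (13, 4.65), (16, 5.54), (19, 6.78), (22, 8.99), (25, 11.61), (28, 11.4), (31, 9.99), (34, 7.97), (37, 6.22), (40, 5.47), (43, 5.01), (46, 4.54), (49, 3.94)]
```

Request:
jog_arm([
  [-0.04,-0.0043,0],
  [-0.042,-0.0044,0],
  [-0.041,-0.0043,0],
  [0,0,-0.03],
  [0,0,-0.0245],
], hand=[0.05,0.05,0.05,0.05,0.05], yaw=[0.006,0,0,0,0])

```text
time_s: 20.5
position: [0.5333, 0.005, 0.1693]
tool_rot: [[-0.995, -0.103, -0.003], [-0.103, 0.995, 0.001], [0.003, 0.001, -1.0]]
ft_force: [-0.1, 0.4, -1.6]
grip_width: 0.0677
gripper_force: 32.4
```

Request:
jog_arm([
  [0.005,0.0005,-0.0087],
  [0.005,0.0005,-0.0087],
  [0.005,0.0005,-0.0087],
  [0.0045,0.0005,-0.0078],
  [0,0,0],
], hand=[0.05,0.05,0.05,0.05,0.05], yaw=[0,0,0,0,0])

```text
time_s: 21.12
position: [0.5544, 0.0069, 0.1368]
tool_rot: [[-0.995, -0.103, -0.001], [-0.103, 0.995, 0.0], [0.001, 0.0, -1.0]]
ft_force: [-0.1, -0.3, -1.2]
grip_width: 0.0676
gripper_force: 32.4
```

```bash
cat > t2.py <<'E'
import sys
exec(open('tilt.py').read().split('for piv in')[0])
piv=.006;base=P0.copy()
from scipy.optimize import differential_evolution
def f(p):
    global P0
    P0=base+[p[0],0,p[1]]; return -score(p[2],piv)
r=differential_evolution(f,[(-.008,.008),(-.008,.008),(15,45)],seed=1,maxiter=40,popsize=12)
print(r.x,r.fun)
a=np.radians(r.x[2]);y=np.radians(5.9);ca=np.array([np.cos(y),np.sin(y),0])
zc=np.array([0,0,1])*np.cos(a)-ca*np.sin(a);m=base+[r.x[0],0,r.x[1]]+[0,0,piv]-zc*(.0465+piv)
R=podR(y);o=np.array([.5925,.0109,.075]);print('mouth in pod (mm)',((m-o)@R)*1000,'tilt',r.x[2])
a=np.radians(30);zc=np.array([0,0,1])*np.cos(a)-ca*np.sin(a);print('nominal',((base+[0,0,piv]-zc*(.0465+piv)-o)@R)*1000)
E
python3 t2.py c3
```

```text
[0.55439734 0.0068713  0.13731184]
[1.12465597e-03 2.37505193e-03 2.71138011e+01] -5.499749
mouth in pod (mm) [ 0.48705609 -0.20629214 27.38135785] tilt 27.113801077572006
nominal [ 0.97420841 -0.0906859  25.81725629]
```

Request:
jog_arm([
  [0.002,0.0002,-0.0045],
  [0.0025,0.0003,-0.0043],
  [0.0025,0.0003,-0.0043],
  [0,0,0],
  [0,0,0],
], hand=[0.05,0.05,0.05,0.05,0.05], yaw=[0,0,0,0,0])

```text
time_s: 21.8
position: [0.5612, 0.0077, 0.1242]
tool_rot: [[-0.995, -0.103, -0.001], [-0.103, 0.995, 0.0], [0.001, 0.0, -1.0]]
ft_force: [-1.0, 0.1, -2.8]
grip_width: 0.0678
gripper_force: 32.3
```

Request:
jog_arm([
  [0.0015,0.0002,-0.0026],
  [0.0015,0.0002,-0.0026],
  [0.0015,0.0001,-0.0026],
  [0,0,0],
  [0,0,0],
], hand=[0.05,0.05,0.05,0.05,0.05], yaw=[0,0,0,0,0])

```text
time_s: 22.42
position: [0.5658, 0.0082, 0.1164]
tool_rot: [[-0.995, -0.103, -0.0], [-0.103, 0.995, 0.0], [0.0, 0.0, -1.0]]
ft_force: [-0.8, -0.0, -3.0]
grip_width: 0.0677
gripper_force: 32.2
```

Request:
jog_arm([
  [0.001,0.0001,-0.0018],
  [0.001,0.0001,-0.0018],
  [0,0,0],
  [0,0,0],
  [0,0,0],
], hand=[0.05,0.05,0.05,0.05,0.05], yaw=[0,0,0,0,0])

```text
time_s: 23.05
position: [0.5671, 0.0077, 0.1152]
tool_rot: [[-0.995, -0.103, -0.0], [-0.103, 0.995, -0.002], [0.0, -0.002, -1.0]]
ft_force: [-12.2, -2.9, 18.3]
grip_width: 0.0674
gripper_force: 33.5
```

Request:
jog_arm([
  [0,0,0],
  [0,0,0],
  [0,0,0],
  [0,0,0.03],
  [0,0,0.05],
], hand=[0.0854,0.0854,0.0854,0.0854,0.0854], yaw=[0,0,0,0,0])

```text
time_s: 23.68
position: [0.5673, 0.0084, 0.1924]
tool_rot: [[-0.995, -0.103, -0.004], [-0.103, 0.995, 0.001], [0.004, 0.001, -1.0]]
ft_force: [-0.8, -0.1, 0.2]
grip_width: 0.0854
gripper_force: 0.0
```

```bash
cat > barfit.py <<'E'
# cap pose on the pod in the side picture: score silhouette of the cap at height w; then bar angle
from h import *
import sys
tag=sys.argv[1]
im=env.get_image('side');cv2.imwrite(f'pics/{tag}_raw.png',im[:,:,::-1])
print(env.observe()['position'])
g=cv2.GaussianBlur(im,(0,0),.8).astype(np.float32).mean(2);gx=cv2.Sobel(g,cv2.CV_32F,1,0)/8;gy=cv2.Sobel(g,cv2.CV_32F,0,1)/8
o=np.array([.5925,.0109,.075]);R=podR(np.radians(5.9))
def edge(q,sel=None):
    h=cv2.convexHull(q.astype(np.float32))[:,0,:];h2=np.vstack([h,h[:1]]);seg=np.diff(h2,axis=0);l=np.hypot(*seg.T);c=np.r_[0,np.cumsum(l)]
    t=np.linspace(0,c[-1]*.999,160);u=np.interp(t,c,h2[:,0]);v=np.interp(t,c,h2[:,1]);i=np.clip(np.searchsorted(c,t,side='right')-1,0,len(l)-1)
    n=np.c_[seg[i,1],-seg[i,0]]/l[i,None]
    a=cv2.remap(gx,u.astype(np.float32),v.astype(np.float32),1)[:,0];b=cv2.remap(gy,u.astype(np.float32),v.astype(np.float32),1)[:,0]
    return np.abs(np.clip(a*n[:,0]+b*n[:,1],-12,12)).mean()
def bar(th,w):
    t=np.radians(th);d=np.array([np.cos(t),np.sin(t)]);e=np.array([-d[1],d[0]])
    P=[[*(s*.025*d+k*.008*e),w+z] for s in(1,-1) for k in(1,-1) for z in(.059,.084)];top=[p for p in P if p[2]>w+.07]
    return edge(proj('side',o+np.array(P)@R.T))+edge(proj('side',o+np.array(top)@R.T))
for w in(-.001,.0,.002,.004,.006):
    print(w,'dome %.2f'%edge(proj('side',circ(R,o,.034,.059+w))),[(th,round(float(bar(th,w)),1)) for th in range(-10,120,10)])
E
python3 barfit.py b1
```

```text
[0.56986929 0.00807878 0.20031131]
-0.001 dome 4.80 [(-10, 9.2), (0, 8.3), (10, 7.2), (20, 6.0), (30, 5.8), (40, 6.0), (50, 7.1), (60, 8.9), (70, 9.6), (80, 9.2), (90, 7.3), (100, 5.3), (110, 6.0)]
0.0 dome 5.01 [(-10, 9.2), (0, 8.3), (10, 7.5), (20, 6.4), (30, 5.9), (40, 6.6), (50, 7.5), (60, 9.2), (70, 9.8), (80, 9.3), (90, 7.5), (100, 5.6), (110, 6.0)]
0.002 dome 5.28 [(-10, 9.1), (0, 8.2), (10, 7.5), (20, 6.8), (30, 6.8), (40, 7.6), (50, 8.2), (60, 9.8), (70, 10.1), (80, 9.6), (90, 7.8), (100, 6.1), (110, 6.3)]
0.004 dome 5.35 [(-10, 8.8), (0, 8.0), (10, 7.5), (20, 7.3), (30, 8.0), (40, 8.4), (50, 8.7), (60, 10.3), (70, 10.3), (80, 10.2), (90, 8.1), (100, 6.8), (110, 6.7)]
0.006 dome 5.14 [(-10, 8.5), (0, 8.0), (10, 7.8), (20, 8.2), (30, 9.1), (40, 9.1), (50, 9.2), (60, 10.4), (70, 10.5), (80, 10.4), (90, 8.8), (100, 7.4), (110, 7.4)]
```

The cap is seated: the push reached 18 N at w≈0, and the image fit puts the bar at about 67°. I'll use the open jaws as a loose wrench, so first turn the hand across the bar, up in the air.

Request:
jog_arm([
  [-0.008,-0.0006,0],
  [-0.0082,-0.0006,0],
  [0,0,0],
  [0,0,0],
  [0,0,0],
], hand=[0.045,0.045,0.045,0.045,0.045], yaw=[-0.175,-0.175,-0.175,-0.175,-0.175])

```text
time_s: 24.35
position: [0.5518, 0.0071, 0.1927]
tool_rot: [[-0.713, 0.701, 0.0], [0.701, 0.713, -0.0], [-0.0, 0.0, -1.0]]
ft_force: [0.4, 0.2, -0.2]
grip_width: 0.0451
gripper_force: 0.0
```

Request:
jog_arm([
  [0,0,0],
  [0,0,0],
  [0,0,0],
  [0,0,0],
  [0,0,0],
], hand=[0.04,0.04,0.04,0.04,0.04], yaw=[-0.175,-0.175,-0.175,-0.175,-0.175])

```text
time_s: 24.98
position: [0.5518, 0.0071, 0.1927]
tool_rot: [[0.081, 0.997, 0.0], [0.997, -0.081, 0.0], [0.0, 0.0, -1.0]]
ft_force: [0.3, -0.6, -0.6]
grip_width: 0.0402
gripper_force: 0.0
```

Request:
jog_arm([
  [0,0,-0.01],
  [0,0,-0.015],
  [0,0,-0.01],
  [0,0,-0.005],
  [0,0,0],
], hand=[0.04,0.04,0.04,0.04,0.04], yaw=[-0.173,0,0,0,0])

```text
time_s: 25.6
position: [0.5516, 0.0071, 0.1526]
tool_rot: [[0.245, 0.969, -0.001], [0.969, -0.245, 0.0], [-0.0, -0.001, -1.0]]
ft_force: [0.2, -0.4, -0.3]
grip_width: 0.0402
gripper_force: 0.0
```

Request:
jog_arm([
  [0.002,0,0],
  [0,0,0],
  [0,0,0],
  [0,0,0],
  [0,0,0],
], hand=[0.028,0.028,0.028,0.028,0.028], yaw=[0,0,0,0,0], grip_force=20)

```text
time_s: 26.22
position: [0.5536, 0.0071, 0.153]
tool_rot: [[0.246, 0.969, 0.0], [0.969, -0.246, -0.0], [0.0, 0.0, -1.0]]
ft_force: [-1.0, -0.6, -0.4]
grip_width: 0.0277
gripper_force: 0.0
```

Request:
jog_arm([
  [0,0,0],
  [0,0,0],
  [0,0,0],
  [0,0,0],
  [0,0,0],
], hand=[0.028,0.028,0.028,0.028,0.028], yaw=[-0.12,-0.12,-0.12,-0.12,0])

```text
time_s: 26.85
position: [0.5531, 0.0073, 0.1529]
tool_rot: [[0.666, 0.746, -0.001], [0.746, -0.666, 0.0], [-0.001, -0.001, -1.0]]
ft_force: [-3.7, 0.0, 1.9]
grip_width: 0.0282
gripper_force: 1.7
```

Request:
jog_arm([
  [0,0,0],
  [0,0,0],
  [0,0,-0.001],
  [0,0,-0.001],
  [0,0,-0.001],
], hand=[0.028,0.028,0.028,0.028,0.028], yaw=[-0.12,-0.12,-0.12,-0.12,-0.12])

```text
time_s: 27.48
position: [0.5537, 0.0071, 0.15]
tool_rot: [[0.971, 0.238, 0.0], [0.238, -0.971, -0.0], [0.0, 0.0, -1.0]]
ft_force: [-1.2, 0.7, 1.0]
grip_width: 0.0278
gripper_force: 1.2
```

```bash
python3 barfit.py b2; python3 -c "
from h import *
o=env.observe();print(o['wrist_torque'],o['ft_force'])"
```

```text
[0.55372004 0.00705877 0.1498488 ]
-0.001 dome 5.01 [(-10, 6.9), (0, 6.5), (10, 5.6), (20, 7.0), (30, 6.9), (40, 5.5), (50, 4.5), (60, 5.3), (70, 4.3), (80, 3.7), (90, 5.3), (100, 6.8), (110, 7.7)]
0.0 dome 5.32 [(-10, 7.1), (0, 6.6), (10, 5.5), (20, 7.4), (30, 6.9), (40, 5.2), (50, 4.6), (60, 5.2), (70, 4.1), (80, 3.7), (90, 5.4), (100, 6.7), (110, 7.5)]
0.002 dome 5.72 [(-10, 7.2), (0, 6.6), (10, 6.3), (20, 7.6), (30, 6.6), (40, 4.7), (50, 4.5), (60, 4.5), (70, 3.8), (80, 4.0), (90, 5.9), (100, 7.1), (110, 7.0)]
0.004 dome 5.74 [(-10, 7.2), (0, 6.2), (10, 6.9), (20, 7.3), (30, 6.3), (40, 4.5), (50, 4.1), (60, 3.7), (70, 3.7), (80, 4.7), (90, 6.6), (100, 7.8), (110, 7.7)]
0.006 dome 5.31 [(-10, 7.3), (0, 7.0), (10, 7.1), (20, 6.9), (30, 6.1), (40, 4.8), (50, 3.6), (60, 2.9), (70, 3.9), (80, 5.7), (90, 7.5), (100, 8.6), (110, 8.6)]
[0.02416181 0.12573682 0.01216979] [-0.30018692  1.03168096  0.25552128]
```

Request:
jog_arm([
  [0,0,-0.001],
  [0,0,0],
  [0,0,0],
  [0,0,0],
  [0,0,0],
], hand=[0.028,0.028,0.022,0.018,0.014], yaw=[-0.07,-0.07,0,0,0], grip_force=30)

```text
time_s: 28.15
position: [0.5538, 0.0071, 0.1491]
tool_rot: [[0.995, 0.103, 0.0], [0.103, -0.995, -0.0], [0.0, 0.0, -1.0]]
ft_force: [-0.5, 0.0, 1.5]
grip_width: 0.0158
gripper_force: 29.7
```

Request:
jog_arm([
  [0,0,0],
  [0,0,0],
  [0,0,0],
  [0,0,0],
  [0,0,0],
], hand=[0.01,0.01,0.01,0.01,0.01], yaw=[0,0,0,0,0])

```text
time_s: 28.78
position: [0.5537, 0.0071, 0.149]
tool_rot: [[0.995, 0.102, 0.0], [0.102, -0.995, -0.0], [0.0, 0.0, -1.0]]
ft_force: [0.6, -0.8, 3.2]
grip_width: 0.0153
gripper_force: 29.9
```

Request:
jog_arm([
  [0.0005,0,-0.0013],
  [0.0005,0,-0.0013],
  [0,0,0],
  [0,0,0],
  [0,0,0],
], hand=[0.01,0.01,0.01,0.01,0.01], yaw=[0,0,0,0,0])

```text
time_s: 29.4
position: [0.5538, 0.0071, 0.149]
tool_rot: [[0.995, 0.102, 0.0], [0.102, -0.995, -0.001], [0.0, 0.001, -1.0]]
ft_force: [-13.3, -0.5, 26.8]
grip_width: 0.0153
gripper_force: 33.1
```

Request:
jog_arm([
  [0,0,0],
  [0,0,0],
  [0,0,0.02],
  [0,0,0.04],
  [0,0,0.02],
], hand=[0.04,0.04,0.04,0.04,0.04], yaw=[0,0,0,0,0])

```text
time_s: 30.02
position: [0.555, 0.0071, 0.2277]
tool_rot: [[0.995, 0.102, 0.001], [0.102, -0.995, -0.0], [0.001, 0.0, -1.0]]
ft_force: [-0.5, 0.9, -0.1]
grip_width: 0.0399
gripper_force: 0.0
```

```bash
sed -i 's/range(-10,120,10)/(-30,-20,-15,-10,-5,0,5,10,15,20,30,45,60)/' barfit.py; python3 barfit.py b3
```

```text
[0.55561732 0.00701335 0.22965165]
-0.001 dome 6.90 [(-30, 10.8), (-20, 11.4), (-15, 12.1), (-10, 13.0), (-5, 13.7), (0, 13.9), (5, 13.6), (10, 13.1), (15, 12.0), (20, 10.8), (30, 9.7), (45, 9.1), (60, 7.7)]
0.0 dome 7.24 [(-30, 10.9), (-20, 11.8), (-15, 12.7), (-10, 13.7), (-5, 14.5), (0, 14.8), (5, 14.5), (10, 13.8), (15, 12.6), (20, 11.2), (30, 9.9), (45, 9.1), (60, 8.2)]
0.002 dome 7.75 [(-30, 10.2), (-20, 12.7), (-15, 13.8), (-10, 14.7), (-5, 15.4), (0, 15.6), (5, 15.1), (10, 14.1), (15, 12.6), (20, 11.2), (30, 9.8), (45, 8.9), (60, 9.1)]
0.004 dome 7.88 [(-30, 10.3), (-20, 13.7), (-15, 14.5), (-10, 15.1), (-5, 15.3), (0, 15.0), (5, 14.2), (10, 13.1), (15, 11.9), (20, 10.8), (30, 9.6), (45, 8.7), (60, 9.2)]
0.006 dome 7.43 [(-30, 12.1), (-20, 12.9), (-15, 14.7), (-10, 14.7), (-5, 14.3), (0, 13.5), (5, 12.5), (10, 11.7), (15, 11.1), (20, 10.5), (30, 9.6), (45, 8.6), (60, 8.8)]
```

The cap is locked: the bar is at 0° and it sat rigid under a 27 N push. Now the thumbwheel, with closed fingers over the front of the crown.

Request:
jog_arm([
  [0.006,0.059,0],
  [0.0062,0.059,0],
  [0,0,-0.05],
  [0,0,-0.05],
  [0,0,-0.03],
], hand=[0.0,0.0,0.0,0.0,0.0], yaw=[0,0,0,0,0])

```text
time_s: 30.7
position: [0.5655, 0.1253, 0.0928]
tool_rot: [[0.995, 0.102, -0.005], [0.102, -0.995, -0.0], [-0.005, -0.0, -1.0]]
ft_force: [-0.0, 0.1, -0.0]
grip_width: -0.0003
gripper_force: 0.0
```

Request:
jog_arm([
  [0,0,-0.01],
  [0,0,0],
  [0,0,0],
  [0,0,0],
  [0,0,0],
], hand=[0.0,0.0,0.0,0.0,0.0], yaw=[0,0,0,0,0])

```text
time_s: 31.32
position: [0.567, 0.1251, 0.0869]
tool_rot: [[0.995, 0.102, 0.001], [0.102, -0.995, 0.0], [0.001, 0.0, -1.0]]
ft_force: [-0.4, -0.1, 0.0]
grip_width: -0.0003
gripper_force: 0.0
```

Request:
jog_arm([
  [0,0,-0.002],
  [0,0,-0.001],
  [0,0,-0.001],
  [0,0,0],
  [0,0,0],
], hand=[0.0,0.0,0.0,0.0,0.0], yaw=[0,0,0,0,0])

```text
time_s: 31.95
position: [0.5668, 0.1251, 0.0823]
tool_rot: [[0.995, 0.102, -0.0], [0.102, -0.995, 0.0], [-0.0, -0.0, -1.0]]
ft_force: [0.2, 0.1, -0.5]
grip_width: -0.0
gripper_force: 0.0
```

Request:
jog_arm([
  [0,0,-0.001],
  [0,0,-0.0005],
  [0,0,0],
  [0,0,0],
  [0,0,0],
], hand=[0.0,0.0,0.0,0.0,0.0], yaw=[0,0,0,0,0])

```text
time_s: 32.58
position: [0.567, 0.1251, 0.0812]
tool_rot: [[0.995, 0.102, 0.001], [0.102, -0.995, -0.0], [0.001, 0.0, -1.0]]
ft_force: [-0.9, 0.1, 5.3]
grip_width: 0.0
gripper_force: 2.8
```

Contact at 5.3 N. Drawing along +x.

Request:
jog_arm([
  [0.0035,0.0004,-0.0002],
  [0.004,0.0004,0],
  [0.004,0.0004,0],
  [0.004,0.0004,0],
  [0.0025,0.0003,0],
], hand=[0.0,0.0,0.0,0.0,0.0], yaw=[0,0,0,0,0])

```text
time_s: 33.2
position: [0.5856, 0.127, 0.0818]
tool_rot: [[0.995, 0.102, 0.002], [0.102, -0.995, -0.0], [0.002, 0.0, -1.0]]
ft_force: [-1.7, -0.2, 10.7]
grip_width: 0.0
gripper_force: 5.5
```

Request:
jog_arm([
  [0,0,0.006],
  [-0.0185,-0.0019,0],
  [0,0,-0.003],
  [0,0,-0.0028],
  [0,0,0],
], hand=[0.0,0.0,0.0,0.0,0.0], yaw=[0,0,0,0,0])

```text
time_s: 33.83
position: [0.5667, 0.1251, 0.0811]
tool_rot: [[0.995, 0.102, 0.0], [0.102, -0.995, -0.0], [0.0, 0.0, -1.0]]
ft_force: [-2.7, 0.1, 5.8]
grip_width: 0.0001
gripper_force: 3.0
```

Request:
jog_arm([
  [0.0035,0.0004,-0.0002],
  [0.004,0.0004,0],
  [0.004,0.0004,0],
  [0.004,0.0004,0],
  [0.0025,0.0003,0],
], hand=[0.0,0.0,0.0,0.0,0.0], yaw=[0,0,0,0,0])

```text
time_s: 34.45
position: [0.5842, 0.127, 0.0817]
tool_rot: [[0.995, 0.102, -0.001], [0.102, -0.995, -0.0], [-0.001, 0.0, -1.0]]
ft_force: [-7.7, -1.7, 15.3]
grip_width: -0.0003
gripper_force: 7.5
```

Request:
jog_arm([
  [0,0,0.006],
  [-0.0185,-0.0019,0],
  [0,0,-0.003],
  [0,0,-0.0029],
  [0,0,0],
], hand=[0.0,0.0,0.0,0.0,0.0], yaw=[0,0,0,0,0])

```text
time_s: 35.08
position: [0.5666, 0.1251, 0.081]
tool_rot: [[0.995, 0.102, 0.001], [0.102, -0.995, -0.0], [0.001, 0.0, -1.0]]
ft_force: [-2.9, -0.2, 5.5]
grip_width: 0.0001
gripper_force: 3.0
```

Request:
jog_arm([
  [0.002,0.0002,0],
  [0.003,0.0003,0],
  [0,0,0],
  [0,0,0],
  [0,0,0],
], hand=[0.0,0.0,0.0,0.0,0.0], yaw=[0,0,0,0,0])

```text
time_s: 35.7
position: [0.5674, 0.1253, 0.0807]
tool_rot: [[0.995, 0.102, -0.01], [0.102, -0.995, -0.001], [-0.01, 0.0, -1.0]]
ft_force: [-20.0, -3.7, 16.6]
grip_width: -0.0003
gripper_force: 10.5
```

Request:
jog_arm([
  [0.003,0.0003,0],
  [0.003,0.0003,0],
  [0.003,0.0003,0],
  [0,0,0],
  [0,0,0],
], hand=[0.0,0.0,0.0,0.0,0.0], yaw=[0,0,0,0,0])

```text
time_s: 36.33
position: [0.5801, 0.1266, 0.0818]
tool_rot: [[0.995, 0.102, 0.0], [0.102, -0.995, -0.0], [-0.0, 0.0, -1.0]]
ft_force: [-5.7, -0.3, 13.7]
grip_width: 0.0
gripper_force: 6.7
```

The wheel held against a 20 N push and then the finger slipped, so it is at its end stop. I'll lift away, make a final numeric check and hand in.

Request:
jog_arm([
  [0,0,0.04],
  [0,0,0.06],
  [0,0,0.06],
  [0,0,0],
  [0,0,0],
], hand=[0.0,0.0,0.0,0.0,0.0], yaw=[0,0,0,0,0])

```text
time_s: 36.95
position: [0.5799, 0.1265, 0.2398]
tool_rot: [[0.995, 0.102, -0.001], [0.102, -0.995, -0.0], [-0.001, -0.0, -1.0]]
ft_force: [-0.7, 0.7, -0.1]
grip_width: 0.0002
gripper_force: 0.0
```

```bash
python3 barfit.py b4 && python3 -c "
from rig import env
o=env.observe();print(o['time_s'],o['position'],o['ft_force']);print(env.close_job())"
```

```text
[0.57969877 0.12648679 0.23913514]
-0.001 dome 6.62 [(-30, 8.8), (-20, 10.4), (-15, 11.4), (-10, 12.1), (-5, 12.5), (0, 12.2), (5, 11.5), (10, 10.8), (15, 10.1), (20, 8.8), (30, 7.8), (45, 8.5), (60, 7.4)]
0.0 dome 6.83 [(-30, 9.1), (-20, 11.1), (-15, 12.1), (-10, 12.9), (-5, 13.3), (0, 13.1), (5, 12.6), (10, 11.8), (15, 10.4), (20, 8.9), (30, 8.1), (45, 8.5), (60, 7.6)]
0.002 dome 6.93 [(-30, 9.5), (-20, 12.5), (-15, 13.3), (-10, 13.8), (-5, 14.0), (0, 14.0), (5, 13.4), (10, 12.1), (15, 10.3), (20, 8.8), (30, 8.5), (45, 8.5), (60, 7.6)]
0.004 dome 6.55 [(-30, 10.0), (-20, 13.2), (-15, 13.6), (-10, 13.9), (-5, 13.9), (0, 13.5), (5, 12.5), (10, 11.0), (15, 9.8), (20, 9.1), (30, 9.0), (45, 8.3), (60, 7.7)]
0.006 dome 6.11 [(-30, 11.9), (-20, 12.0), (-15, 13.4), (-10, 13.2), (-5, 12.7), (0, 11.7), (5, 10.6), (10, 10.2), (15, 10.0), (20, 9.7), (30, 9.3), (45, 8.1), (60, 7.6)]
37.0 [0.57969877 0.12648679 0.23913514] [ 0.47174722  0.13533722 -0.70085284]
the job is handed in; nothing more can be done
None
```

I handed the job in at 37 s of the 67 s allowed: the canister is home, the cap is seated and locked, and the thumbwheel is at its end stop, judged by force, hand pose and image fit because no verdict came back and I did not check the keeper or the bystanders in a picture at the end.

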